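# Tare the balance through its key well

## Task

Tare the balance that has the brown bottle with the black cap on its pan: push its sliding cover fully open by the orange rib, reach a fingertip into the well, press the sunken green key all the way down and keep it down for about a second, then let it up and push the cover fully shut again. Only touch and push: lift nothing, do not disturb the bottle or anything else standing on the bench, and leave the other balance's cover and key alone.

Things in the scene. Friction and masses are not known exactly. Their poses are not given: they have to be found in the camera images.
- balance_a: White fixed bench balance, the one to tare (brown bottle on its pan). 250 mm along x, 190 mm along y, flat top 55 mm above the bench. Origin: centre of its underside; x runs from the key end (nearest the robot) to the pan end, y to its left. Steel pan 110 mm across, centred at x +60 mm, top at 68 mm. The key well is centred at x -75, y -35 mm, between 5 mm high guide strips along y.
- well_a (a point): centre of the mouth of this balance's well, level with its flat top (55 mm above the bench); square well 48 x 48 mm, 30 mm deep, sides along the balance's x and y
- cover_a (a joint): grey sliding cover plate over the well, 62 mm along x by 60 mm along y, its top 60 mm above the bench. Value in m: 0 = fully shut over the well, 0.056 = fully open, slid along the balance's +y and wholly clear of the well. It starts shut or up to 12 mm open, needs about 2 N to slide and stays where it is left.
- rib_a (a point): centre of the top of the cover's orange push rib; moves with the cover. Rib 50 mm long along the balance's x, 8 mm thick along y, 14 mm high above the plate, standing 24 mm to the +y side of the plate's centre: 50 mm of bare plate on its -y side, 2 mm on its +y side, then the flat top. Push it towards +y to open, -y to shut.
- key_a (a joint): sunken green round tare key, 32 mm across, in the middle of the well. Value in m: 0 = up, 0.006 = fully down. Spring return; it starts to move at 1.5 N and is fully down at 5 N.
- key_a_top (a point): centre of the top face of this key, which moves with it; with the key up it lies 18 mm below the balance's flat top (37 mm above the bench)
- balance_b: White fixed bench balance, same model, yellow bottle on its pan: leave alone. 250 mm along x, 190 mm along y, flat top 55 mm above the bench. Origin: centre of its underside; x runs from the key end (nearest the robot) to the pan end, y to its left. Steel pan 110 mm across, centred at x +60 mm, top at 68 mm. The key well is centred at x -75, y -35 mm, between 5 mm high guide strips along y.
- well_b (a point): centre of the mouth of this balance's well, level with its flat top (55 mm above the bench); square well 48 x 48 mm, 30 mm deep, sides along the balance's x and y
- cover_b (a joint): grey sliding cover plate over the well, 62 mm along x by 60 mm along y, its top 60 mm above the bench. Value in m: 0 = fully shut over the well, 0.056 = fully open, slid along the balance's +y and wholly clear of the well. It starts shut or up to 12 mm open, needs about 2 N to slide and stays where it is left.
- rib_b (a point): centre of the top of the cover's orange push rib; moves with the cover. Rib 50 mm long along the balance's x, 8 mm thick along y, 14 mm high above the plate, standing 24 mm to the +y side of the plate's centre: 50 mm of bare plate on its -y side, 2 mm on its +y side, then the flat top. Push it towards +y to open, -y to shut.
- key_b (a joint): sunken green round tare key, 32 mm across, in the middle of the well. Value in m: 0 = up, 0.006 = fully down. Spring return; it starts to move at 1.5 N and is fully down at 5 N.
- key_b_top (a point): centre of the top face of this key, which moves with it; with the key up it lies 18 mm below the balance's flat top (37 mm above the bench)
- pan_a (a point): centre of the top of balance_a's pan
- bottle_a: brown glass bottle with black cap, 44 mm across, 60 mm high, standing loose on balance_a's pan; origin at the centre of its underside
- bottle_b: yellow bottle with white cap, 44 mm across, 85 mm high, standing loose on balance_b's pan; origin at the centre of its underside
- cap_red: loose red screw cap lying on the bench, 38 mm across, 12 mm high; origin at the centre of its underside
- vial: small glass vial with blue cap, 28 mm across, 50 mm high, loose; origin at the centre of its underside
- bottle_white: white bottle, 52 mm across, 100 mm high, loose; origin at the centre of its underside
- spatula: steel sample spoon, 170 mm long, lying loose along its own x
- wash_bottle: translucent wash bottle, 72 mm across, 155 mm high with a thin bent spout above to 218 mm, loose; origin at the centre of its underside
- tip_box: blue pipette-tip box, 85 x 120 mm, 54 mm high, loose; origin at the centre of its underside

How it is judged:
By the outcome, as a careful person would: the job done as asked, in the order asked, and still so for the second after the job is handed in, with the robot touching nothing.
It also fails if it takes over 58 s, if anything falls off the work surface, if the arm or the gripper's body presses on something with over 40 N, if the wrist force passes 120 N, or if a joint passes its speed limit or range.

## Robot

A 6-joint arm with a two-finger parallel gripper is mounted at the origin on the work surface. World frame = base frame: x ahead of the robot, y to its left, z up, the work surface at z = 0. Lengths are in m, angles in rad, forces in N, time in s.
With the tool pointing down it reaches from about 0.375 to 0.75 m from the base axis. Payload 9 kg.
Tool frame: the origin (TCP) lies on the centre line of the jaws, within the pads' length; the fingertips stand 8 mm ahead of it and the grasp point (between the pads) lies 11 mm behind it; z points along the fingers, y is the line along which they close (so a half turn about z gives the same grasp; the last joint's range is limited). The gripper opens to 85 mm and grips with 20 to 120 N. Pads are 22 mm wide; open, the fingers measure 114 mm over their backs; the gripper's body (76 mm by 85 mm) begins 54 mm behind the grasp point. The pads swing forward as they close: fully open they stand 13 mm farther back than shut.
Start: joints at [0.926, 0.104, 0.097, 1.564, 0, 1.353], TCP at [0.248, 0.546, 0.239] pointing down, gripper open.
Joint ranges: [-2.99, 2.99], [-0.84, 1.86], [-1.1, 1.16], [-1.84, 2.11], [-1.51, 1.56], [-3.14, 3.14]. Speed limits (rad/s): [2.22, 2.22, 2.57, 3.14, 3.14, 3.14].

## Interface

Orientations are given as a unit quaternion [x, y, z, w].
In Python, from workcell import manip gives the robot as it stands. The module is installed in compiled form; this text tells all that it offers.
- The arm moves only by the tool carry_out, never from a script. Its argument "rows" is text: rows parted by semicolons, each of 7 numbers parted by spaces: the turn, a rotation vector about the tool's x, y, z in units of 10 degrees (1.0 is 10 degrees), then the shift along the tool's x, y, z in cm, then the opening, from 0 (shut) to 1 (fully open). A call has 1 to 10 rows; each row is the pose to reach, as a shift and turn from the pose commanded when the call began, along the tool's axes at that moment; what a row does not reach only later rows make up. A row lasts 1/8 s, in which the tool goes at most 62.5 mm and 10.7 degrees, less where a joint would pass 70% of its speed; a pose out of reach is approached as far as the arm can. A call with a gripper value outside its range is refused whole. The fingers move at their own pace and stop on an object; "force" is the grip in N (left out, the last holds). Time passes only in rows, so rows that repeat a pose let the fingers close. It gives the time, the measured TCP pose, the force, the opening and the grip force at its end, in the units of the state.
- manip.observe(): the state, without advancing time (a new reading comes with each control period).
- manip.read_camera(name): name is "scene" or "side" or "wrist"; returns the picture (480x640x3 uint8, red, green, blue); there is no depth.
- manip.camera_model(name): a dict with "fovy" (degrees; the focal length in pixels is half the picture's height over the tangent of half this angle, whatever the lens; pixels are square), "cx", "cy" (the principal point, pixels), "camera_from_world" (4x4, takes a point from world to camera coordinates). Camera axes: x right, y down, z forward; pixel columns grow to the right and rows downward; lengths in m; the calibration is good to about 2 mm. A picture is of the moment at which its call begins: read the wrist's pose just before it. camera_model takes no time and is no camera call; for the wrist camera it gives the pose at the moment of the call.
- manip.close_job(): hands the job in; it is judged then, once.
The state is a dict: "time_s": time; "qpos": joint angles; "joint_velocities": joint speeds; "joint_efforts": joint torques, N m; "tool_pos": TCP position; "ee_rot": TCP orientation; "contact_force": force on the tool from outside, world axes, zero at the start; "moment": the same for the moment, N m; "gripper_width": opening from 0.0 (shut) to 1.0 (fully open); "gripper_force": force on a finger pad.
Only numpy, scipy, OpenCV 4.12 (cv2) and the standard library are available. Lean on these libraries where they do the work, as an engineer would, in place of code of your own. Each camera call takes 0.05 s, during which the arm holds its last target. There are 200 camera calls.

## Working session

There is one attempt and no reset: what is moved stays moved. The work goes in short steps, Python scripts to look and compute and a tool call to move; the robot and the scene stay as the last step left them, time stands still between calls to the robot, and variables do not carry over. Pictures are saved under pics/ and viewed, at most 10 in all, crops included, and the job is handed in when it is done.

Besides the shell and the picture viewer there is one more tool, called after "Emit:" as a command line: name --argument value ..., lists and objects as JSON in quotes. carry_out: Moves the arm, as the interface text tells. Its arguments: {"type":"object","properties":{"rows":{"type":"string"},"force":{"type":"number"}},"required":["rows"]}

```bash
mkdir -p pics; cat > h.py <<'E'
import numpy as np, cv2
from workcell import manip
from scipy.spatial.transform import Rotation as R
def ray(m,u,v):
    f=240/np.tan(np.radians(m["fovy"])/2); T=np.array(m["camera_from_world"])
    d=T[:3,:3].T@np.array([(u-m["cx"])/f,(v-m["cy"])/f,1]); o=-T[:3,:3].T@T[:3,3]
    return o,d
def onz(m,u,v,z):
    o,d=ray(m,u,v); return o+d*(z-o[2])/d[2]
def proj(m,p):
    f=240/np.tan(np.radians(m["fovy"])/2); T=np.array(m["camera_from_world"])
    c=T[:3,:3]@np.array(p)+T[:3,3]; return np.array([m["cx"]+f*c[0]/c[2],m["cy"]+f*c[1]/c[2]])
def snap(n,fn):
    m=manip.camera_model(n); im=manip.read_camera(n)[:,:,::-1].copy(); cv2.imwrite("pics/"+fn,im); return m,im
def blobs(im,lo,hi,amin=30):
    k=cv2.inRange(cv2.cvtColor(im,cv2.COLOR_BGR2HSV),lo,hi)
    return [c for c in cv2.findContours(k,cv2.RETR_EXTERNAL,cv2.CHAIN_APPROX_NONE)[0] if cv2.contourArea(c)>amin]
E
python3 - <<'E'
from h import *
s=manip.observe(); print(s["time_s"],s["tool_pos"],s["ee_rot"],s["gripper_width"],s["contact_force"])
for n in ["scene","side"]:
    m,im=snap(n,n+"0.png"); print(n,m["fovy"],m["cx"],m["cy"],ray(m,320,240))
    for c in blobs(im,(5,150,120),(20,255,255)):
        r=cv2.minAreaRect(c); print(r,[onz(m,*p,0.074).round(4).tolist() for p in cv2.boxPoints(r)],onz(m,*r[0],.074))
E
```

```text
0.0 [0.24816211 0.5459016  0.23850705] [ 2.11773791e-01  9.77318468e-01 -6.26870557e-04 -2.82464767e-04] 1.0014373769389797 [ 0.39783725  0.200248   -0.02484492]
scene 48.589408099669 307.75423099551955 232.9045652141243 (array([1.07912549, 0.88891808, 1.18707279]), array([-0.33015161, -0.56947851, -0.75326141]))
side 48.75956049262261 317.33795312225124 239.82051529755904 (array([ 0.12710963, -0.64244644,  0.96237873]), array([ 0.39274741,  0.56038738, -0.72920562]))
((371.9230041503906, 370.8846130371094), (2.9597599506378174, 22.669069290161133), 42.273685455322266) [[0.4753, -0.2939, 0.074], [0.5206, -0.282, 0.074], [0.5214, -0.2876, 0.074], [0.4762, -0.2993, 0.074]] [ 0.49811014 -0.29078875  0.074     ]
```

View pics/scene0.png

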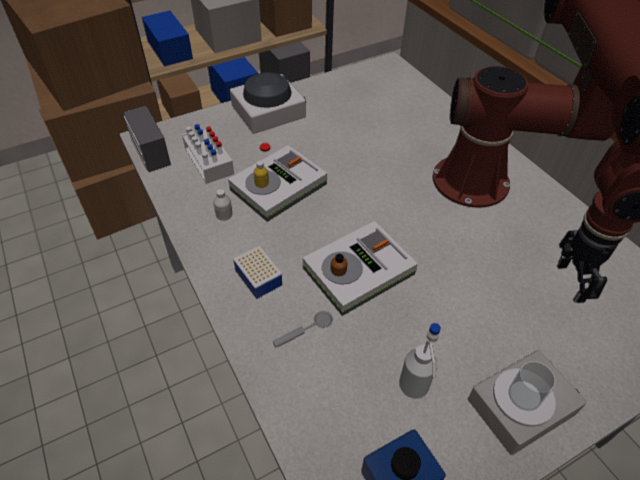

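View pics/side0.png

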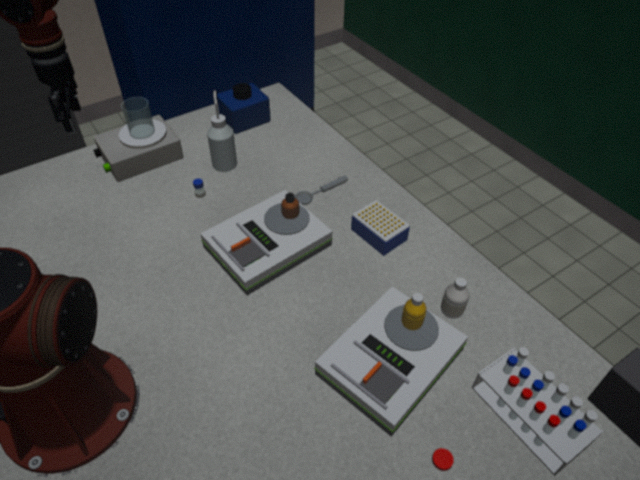

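Scene view: balance A (brown bottle) is centred near (360,265) with its rib near (381,244). In the side view its rib is near (240,243), and balance B is far off towards -y. Next I measure rib A and the top's outline in both views.

```bash
python3 - <<'E'
from h import *
for n,box in [("scene",(290,215,425,315)),("side",(195,185,340,295))]:
    m=manip.camera_model(n); im=cv2.imread(f"pics/{n}0.png"); x0,y0,x1,y1=box
    k=np.zeros_like(im); k[y0:y1,x0:x1]=im[y0:y1,x0:x1]
    for c in blobs(k,(3,150,90),(18,255,255),15):
        r=cv2.minAreaRect(c); b=cv2.boxPoints(r); print(n,"or",np.round(r[0]),r[1],onz(m,*r[0],.072).round(4),[onz(m,*p,0.072)[:2].round(3).tolist() for p in b])
    g=k.max(2); w=((k.max(2)>np.percentile(g[g>0],80)-25)).astype(np.uint8)
    g=cv2.cvtColor(im,cv2.COLOR_BGR2GRAY)
    print(g[y0:y1:12,x0:x1:12])
E
```

```text
scene or [339. 264.] (12.521982192993164, 7.334303855895996) [0.5874 0.1426 0.072 ] [[0.608, 0.141], [0.592, 0.122], [0.567, 0.144], [0.583, 0.163]]
scene or [380. 244.] (3.5384621620178223, 15.615386009216309) [0.4508 0.1373 0.072 ] [[0.473, 0.131], [0.425, 0.132], [0.429, 0.143], [0.476, 0.143]]
[[134 136 131 135 139 134 137 134 134 136 136 138]
 [133 134 136 139 138 135 154 160 131 131 133 132]
 [135 135 139 134 151 162  73  76  96 133 134 139]
 [132 137 146 158 139 164  38  57 161  82 132 132]
 [137 109 160 104  72 101 158   1 160 158 159 133]
 [137 133  72 102  32 100 163 159 160  84  31 138]
 [133 137 137  70 159 159 159 146  48 135 134 134]
 [137 133 138 139 154 162  83 135 129 133 129 133]
 [135 136 132 118  89 106 134 134 130 130 130 135]]
side or [240. 243.] (2.5253429412841797, 19.23145866394043) [0.449 0.135 0.072] [[0.427, 0.136], [0.473, 0.141], [0.472, 0.133], [0.426, 0.129]]
side or [291. 205.] (3.9223227500915527, 10.590271949768066) [0.6139 0.1784 0.072 ] [[0.604, 0.189], [0.629, 0.181], [0.624, 0.168], [0.598, 0.176]]
[[ 37 130 124 122 125 122 117 125 124 123 124  97  98]
 [119 124 126 122 122 123 123 148  32  91 124 119 118]
 [126 121 120 120 120 147 132  91  43  95 122 122 125]
 [123 123 119 149 149 139  88  90  92  94 150 127 123]
 [123 151 148 149 127  43 136  86  85 151 150 138 127]
 [124  64  95 128  52  71  30 139 150 147  66  40 125]
 [126 123  68  99  65  68 133 146  71  48 127 122 122]
 [126 126 125  72  99 149 107  67  93 125 122 123 122]
 [125 128 126 121  99  74  39 126 126 121 121 125 121]
 [125 125 123 121 116 131 122 125 129 131 124 124 122]]
```

```bash
cat >> h.py <<'E'
def rel(target,yawy):
    """row values to reach TCP target, tool down, tool y at world yaw yawy (deg)"""
    s=manip.observe(); A=R.from_quat(s["ee_rot"]); c,d=np.cos(np.radians(yawy)),np.sin(np.radians(yawy))
    y=np.array([c,d,0]); z=np.array([0,0,-1.]); B=R.from_matrix(np.c_[np.cross(y,z),y,z])
    return np.round(np.degrees((A.inv()*B).as_rotvec())/10,3), np.round(A.inv().apply(np.array(target)-s["tool_pos"])*100,2)
E
python3 - <<'E'
from h import *
s=manip.observe(); A=R.from_quat(s["ee_rot"])
m=manip.camera_model("wrist"); o,d=ray(m,320,240); print("cam in tool",A.inv().apply(o-s["tool_pos"]),A.inv().apply(d),m["fovy"])
ms=manip.camera_model("side"); print("wash",onz(ms,222,168,0),"vial",onz(ms,200,193,0))
print("top corners",[onz(ms,u,v,.055).round(3).tolist() for u,v in [(203,238),(290,193),(331,234),(247,282)]])
print(A.as_matrix().round(3), rel([.44,.10,.22],3))
E
```

```text
cam in tool [ 0.07519601 -0.00065131 -0.13433605] [-0.29459555  0.01588932  0.95562496] 68.28107683664369
wash [5.70456647e-01 4.83595482e-01 1.11022302e-16] vial [0.47219124 0.42075184 0.        ]
top corners [[0.39, 0.212, 0.055], [0.644, 0.234, 0.055], [0.649, 0.057, 0.055], [0.412, 0.039, 0.055]]
[[-0.91   0.414 -0.001]
 [ 0.414  0.91  -0.001]
 [ 0.    -0.001 -1.   ]] (array([-7.000e-03,  3.000e-03,  6.255e+00]), array([-35.92, -32.65,   1.89]))
```

Emit:
carry_out --rows "0 0 6.1 -36.8 -32.2 0.5 0;0 0 6.1 -36.8 -32.2 0.5 0;0 0 6.1 -36.8 -32.2 0.5 0;0 0 6.1 -36.8 -32.2 0.5 0;0 0 6.1 -36.8 -32.2 0.5 0;0 0 6.1 -36.8 -32.2 0.5 0;0 0 6.1 -36.8 -32.2 0.5 0;0 0 6.1 -36.8 -32.2 0.5 0;0 0 6.1 -36.8 -32.2 0.5 0;0 0 6.1 -36.8 -32.2 0.5 0" --force 60

```text
time_s: 1.35
tool_pos: [0.4498, 0.1009, 0.2341]
ee_rot: [0.679, 0.734, -0.0, -0.0]
contact_force: [-1.2, 0.2, 0.9]
gripper_width: -0.0
gripper_force: 0.0
```

```bash
python3 - <<'E'
from h import *
m,im=snap("wrist","w1.png"); s=manip.observe(); print(s["time_s"],s["tool_pos"],R.from_quat(s["ee_rot"]).as_matrix().round(3)[:,1],s["gripper_width"],s["contact_force"])
for c in blobs(im,(3,150,90),(18,255,255),60):
    r=cv2.minAreaRect(c); b=cv2.boxPoints(r); print(np.round(r[0]),r[1],r[2],onz(m,*r[0],.074).round(4),[onz(m,*p,0.074)[:2].round(4).tolist() for p in b])
E
```

```text
1.4 [0.44969926 0.10142662 0.23422281] [ 0.997  0.08  -0.   ] -0.0010644773060371 [ 0.29544898 -0.90715553 -0.15365133]
[  4. 292.] (8.0, 73.0) 0.0 [0.1733 0.0142 0.074 ] [[0.1626, -0.0246], [0.1762, 0.0498], [0.1832, 0.0504], [0.1701, -0.024]]
[318. 180.] (10.0, 59.0) 90.0 [0.451  0.1378 0.074 ] [[0.4265, 0.1399], [0.4749, 0.1438], [0.4757, 0.1356], [0.4269, 0.1317]]
[519. 170.] (46.838077545166016, 59.47515869140625) 22.98871612548828 [0.6143 0.1589 0.074 ] [[0.5906, 0.142], [0.5992, 0.1864], [0.6373, 0.1753], [0.6303, 0.1297]]
```

View pics/w1.png

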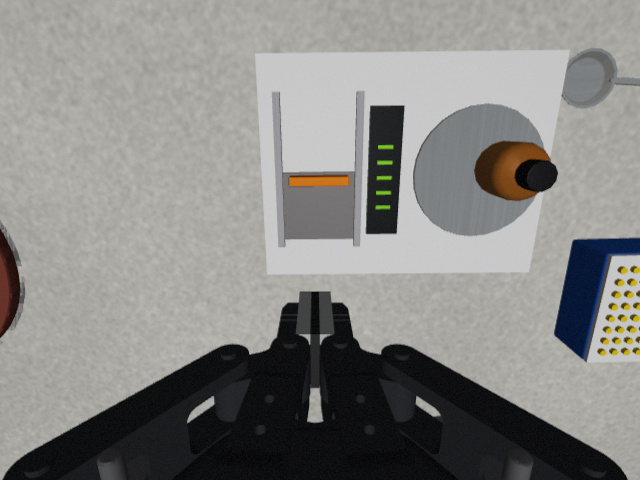

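Wrist view: rib A at (318,180), parallel to the image rows, so the tool is aligned with the balance. The balance's top corners are at about (256,54), (569,50), (529,272) and (267,274).

```bash
python3 - <<'E'
from h import *
m=manip.camera_model("wrist"); s=manip.observe(); u=R.from_quat(s["ee_rot"]).as_matrix()[:2,1]; v=np.array([-u[1],u[0]])
P=[onz(m,a,b,.055)[:2] for a,b in [(256,54),(569,50),(529,272),(267,274)]]
print(np.round(P,4),[np.linalg.norm(P[i]-P[i-3]).round(4) for i in range(4)])
c=np.mean(P,0); w=c-.075*u-.035*v; r=np.array([.451,.1378]); print("centre",c,"well",w,"q",(r-w)@v-.024,"du",(r-w)@u, "yaw",np.degrees(np.arctan2(*(P[1]-P[0])[::-1])),np.degrees(np.arctan2(*(P[2]-P[3])[::-1])),np.degrees(np.arctan2(*u[::-1])))
print("cover -y edge",(onz(m,318,239,.060)[:2]-w)@v, "hover",rel([*(r-.021*v),.085],np.degrees(np.arctan2(*u[::-1]))))
E
```

```text
[[0.3933 0.2311]
 [0.6407 0.2539]
 [0.6587 0.0652]
 [0.4097 0.0429]] [np.float64(0.2485), np.float64(0.1896), np.float64(0.2499), np.float64(0.1889)]
centre [0.52562421 0.14825632] well [0.45365866 0.10737896] q 0.006536199572337073 du -0.00022088864293015283 yaw 5.283079153797833 5.116192389888029 4.580239841286878
cover -y edge -0.02425775856596863 hover (array([-0.002, -0.002, -0.   ]), array([ 1.51,  0.42, 14.92]))
```

Emit:
carry_out --rows "0 0 -0.05 1.5 0.4 5 0;0 0 -0.05 1.5 0.4 10 0;0 0 -0.05 1.5 0.4 14 0;0 0 -0.05 1.5 0.4 15.5 0;0 0 -0.05 1.5 0.4 16.2 0;0 0 -0.05 1.5 0.4 16.2 0"

```text
time_s: 2.15
tool_pos: [0.4535, 0.1163, 0.0734]
ee_rot: [0.675, 0.738, 0.0, 0.0]
contact_force: [-0.2, 0.3, -0.7]
gripper_width: -0.0
gripper_force: 0.0
```

```bash
python3 - <<'E'
from h import *
m,im=snap("wrist","w2.png"); s=manip.observe(); print(s["time_s"],s["tool_pos"],s["contact_force"])
E
```

```text
2.2 [0.45377372 0.11617078 0.07375073] [ 0.81852124 -0.85894    -0.44333862]
```

View pics/w2.png

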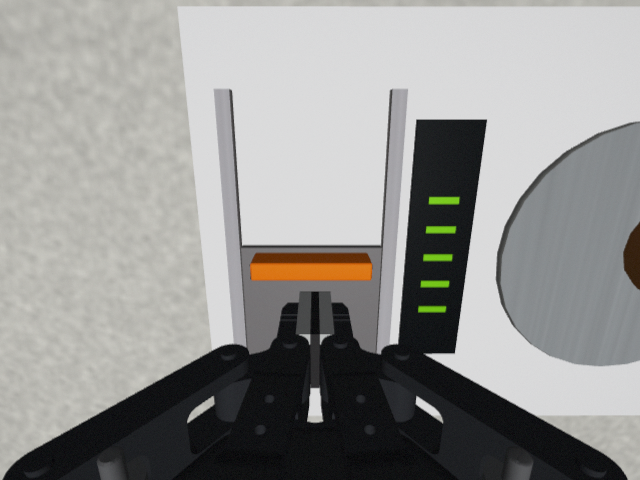

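The tip stands behind the rib, which is at (312,268), above the bare plate with about 6 mm of gap. Push towards +y.

Emit:
carry_out --rows "0 0 0 0.5 0 0 0;0 0 0 1.2 0 0 0;0 0 0 2 0 0 0;0 0 0 2.8 0 0 0;0 0 0 3.6 0 0 0;0 0 0 4.4 0 0 0;0 0 0 5 0 0 0;0 0 0 5.4 0 0 0;0 0 0 5.6 0 0 0;0 0 0 5.6 0 0 0"

```text
time_s: 3.45
tool_pos: [0.4476, 0.1721, 0.0721]
ee_rot: [0.675, 0.738, -0.0, -0.0]
contact_force: [0.1, -0.1, -0.5]
gripper_width: -0.0
gripper_force: 0.0
```

Emit:
carry_out --rows "0 0 0 0.2 0 0 0;0 0 0 0.2 0 0 0"

```text
time_s: 3.7
tool_pos: [0.4475, 0.1725, 0.072]
ee_rot: [0.676, 0.737, -0.001, 0.001]
contact_force: [0.1, -8.7, 1.0]
gripper_width: 0.001
gripper_force: 4.5
```

End stop: 8.7 N at TCP 65 mm past the well centre, and 65 was expected for fully open. Back off, rise and go over the well.

Emit:
carry_out --rows "0 0 0 -0.5 0 0 0;0 0 0 -0.8 0 -1.5 0;0 0 0 -3 0 -4 0;0 0 0 -6.5 0 -4 0;0 0 0 -6.5 0 -4 0"

```text
time_s: 4.32
tool_pos: [0.4543, 0.1076, 0.1137]
ee_rot: [0.676, 0.737, 0.001, 0.001]
contact_force: [-0.2, 0.2, -0.6]
gripper_width: 0.001
gripper_force: 0.0
```

```bash
python3 - <<'E'
from h import *
m,im=snap("wrist","w3.png"); s=manip.observe(); print(s["time_s"],s["tool_pos"],s["contact_force"])
for c in blobs(im,(35,80,40),(85,255,255),60)+blobs(im,(3,150,90),(18,255,255),100):
    r=cv2.minAreaRect(c);x,y,w,h=cv2.boundingRect(c); print((x,y,w,h),onz(m,x+w/2,y+h/2,.037).round(4),onz(m,x+w/2,y+h/2,.074).round(4))
E
```

```text
4.375 [0.45391968 0.10851904 0.11332999] [-0.23061311 -0.69645759 -0.95631026]
(399, 258, 25, 7) [0.5172 0.1091 0.037 ] [0.5052 0.122  0.074 ]
(401, 237, 25, 7) [0.5161 0.123  0.037 ] [0.5043 0.1335 0.074 ]
(274, 228, 77, 62) [0.4543 0.1053 0.037 ] [0.4533 0.1189 0.074 ]
(403, 214, 25, 7) [0.5148 0.1377 0.037 ] [0.5032 0.1456 0.074 ]
(404, 191, 26, 7) [0.5133 0.1518 0.037 ] [0.5019 0.1572 0.074 ]
(406, 166, 26, 8) [0.512  0.1662 0.037 ] [0.5008 0.1691 0.074 ]
(616, 187, 24, 79) [0.6466 0.1433 0.037 ] [0.6119 0.1502 0.074 ]
(258, 115, 106, 18) [0.4466 0.1863 0.037 ] [0.4469 0.1857 0.074 ]
```

View pics/w3.png

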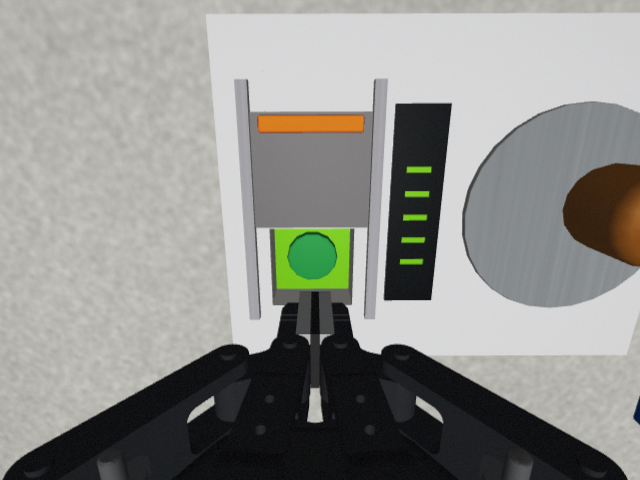

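The well is fully uncovered, with the key at (312,256), which puts it at about (0.454,0.107) as expected. Descend.

Emit:
carry_out --rows "0 0 0 -0.1 0 3 0;0 0 0 -0.1 0 5 0;0 0 0 -0.1 0 6 0;0 0 0 -0.1 0 6.5 0;0 0 0 -0.1 0 7 0;0 0 0 -0.1 0 7 0"

```text
time_s: 5.12
tool_pos: [0.4539, 0.1083, 0.0428]
ee_rot: [0.675, 0.738, 0.0, 0.0]
contact_force: [-1.0, 2.2, 2.4]
gripper_width: 0.003
gripper_force: 1.3
```

Emit:
carry_out --rows "0 0 0 0 0 0.3 0;0 0 0 0 0 0.5 0;0 0 0 0 0 0.6 0;0 0 0 0 0 0.6 0"

```text
time_s: 5.62
tool_pos: [0.4543, 0.1082, 0.0387]
ee_rot: [0.675, 0.738, 0.001, 0.001]
contact_force: [-9.7, 2.5, 24.7]
gripper_width: 0.002
gripper_force: 12.5
```

Bottomed (24.7 N). Ease slightly, hold, then release and rise.

Emit:
carry_out --rows "0 0 0 0 0 -0.03 0;0 0 0 0 0 -0.03 0;0 0 0 0 0 -0.03 0;0 0 0 0 0 -0.03 0;0 0 0 0 0 -0.03 0;0 0 0 0 0 -0.03 0;0 0 0 0 0 -0.03 0"

```text
time_s: 6.5
tool_pos: [0.4542, 0.1082, 0.0387]
ee_rot: [0.675, 0.738, 0.001, 0.0]
contact_force: [-8.9, 2.2, 22.2]
gripper_width: 0.003
gripper_force: 11.1
```

Emit:
carry_out --rows "0 0 0 0 0 -1.5 0;0 0 0 0 0 -4 0;0 0 0 0 0 -7.5 0;0 0 0 0 0 -7.5 0"

```text
time_s: 7.0
tool_pos: [0.4554, 0.1078, 0.1144]
ee_rot: [0.675, 0.737, 0.001, 0.002]
contact_force: [-0.1, -0.9, -0.8]
gripper_width: 0.002
gripper_force: 0.0
```

Emit:
carry_out --rows "0 0 0 5 0 0 0;0 0 0 10.3 0 0 0;0 0 0 10.3 0 0 0;0 0 0 10.3 0 2 0;0 0 0 10.3 0 3.5 0;0 0 0 10.3 0 4.2 0;0 0 0 10.3 0 4.2 0"

```text
time_s: 7.88
tool_pos: [0.4442, 0.2102, 0.0691]
ee_rot: [0.676, 0.737, -0.0, -0.0]
contact_force: [0.4, -0.4, 0.8]
gripper_width: -0.001
gripper_force: 0.0
```

```bash
python3 - <<'E'
from h import *
m,im=snap("wrist","w4.png"); s=manip.observe(); print(s["time_s"],s["tool_pos"],s["contact_force"])
m,im=snap("side","s4.png"); cv2.imwrite("pics/s4c.png",cv2.resize(im[170:310,180:360],None,fx=3,fy=3))
E
```

```text
7.925 [0.44461045 0.21035223 0.06969874] [-0.93875382 -0.6637555   0.96816379]
```

View pics/s4c.png

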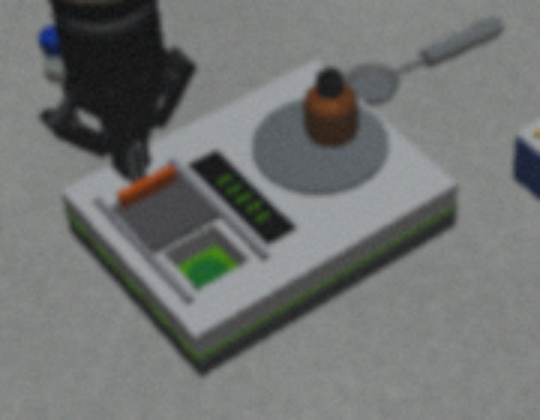

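The tip is on the +y side of the rib (crop ~(140,185)), the key is up and the bottle is undisturbed. Push the cover shut.

Emit:
carry_out --rows "0 0 0 -0.5 0 -0.2 0;0 0 0 -1.2 0 -0.2 0;0 0 0 -2 0 -0.2 0;0 0 0 -2.8 0 -0.2 0;0 0 0 -3.6 0 -0.2 0;0 0 0 -4.4 0 -0.2 0;0 0 0 -5.2 0 -0.2 0;0 0 0 -5.9 0 -0.2 0;0 0 0 -6.3 0 -0.2 0;0 0 0 -6.4 0 -0.2 0"

```text
time_s: 9.22
tool_pos: [0.4502, 0.1467, 0.0716]
ee_rot: [0.675, 0.737, 0.0, -0.0]
contact_force: [1.1, 2.0, 1.3]
gripper_width: -0.004
gripper_force: 1.0
```

Emit:
carry_out --rows "0 0 0 -0.15 0 0 0;0 0 0 -0.2 0 0 0;0 0 0 -0.2 0 0 0"

```text
time_s: 9.6
tool_pos: [0.4502, 0.1462, 0.0716]
ee_rot: [0.675, 0.738, 0.001, -0.001]
contact_force: [0.5, 8.5, -0.0]
gripper_width: 0.001
gripper_force: 4.3
```

Stop reached (8.5 N, TCP at 39 mm, as expected for shut). Back off, rise and verify.

Emit:
carry_out --rows "0 0 0 0.6 0 0 0;0 0 0 1 0 -1 0;0 0 0 1 0 -5 0;0 0 0 1 0 -10 0;0 0 0 1 0 -14 0;0 0 0 1 0 -14 0;0 0 0 1 0 -14 0"

```text
time_s: 10.48
tool_pos: [0.4493, 0.1549, 0.2113]
ee_rot: [0.675, 0.738, -0.0, -0.0]
contact_force: [0.4, -0.2, -0.5]
gripper_width: 0.006
gripper_force: 0.0
```

```bash
python3 - <<'E'
from h import *
m,im=snap("wrist","w5.png"); s=manip.observe(); print(s["time_s"],s["tool_pos"],s["contact_force"])
u=np.array([.9961,.0878]);v=np.array([-u[1],u[0]]);w=np.array([.4537,.1074])
for c in blobs(im,(3,150,90),(18,255,255),60):
    r=cv2.minAreaRect(c); p=onz(m,*r[0],.074)[:2]; print(np.round(r[0]),p,"q",(p-w)@v-.024)
E
```

```text
10.525 [0.44893845 0.15486508 0.21071364] [-0.24018981 -0.02159695  0.08896837]
[314. 256.] [0.45169823 0.1330207 ] q 0.0016965330090382008
[519. 250.] [0.61672505 0.15274375] q 0.00685331273729841
```

View pics/w5.png

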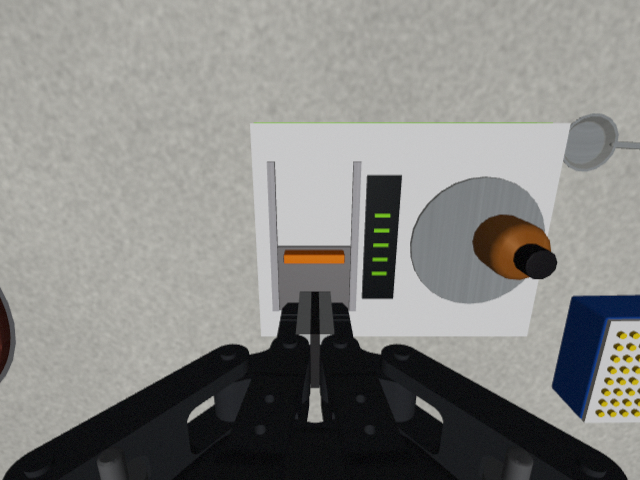

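Rib at (314,257). The cover is against its shut stop (56.5 mm of travel between stops, 8.5 N) and the bottle is unmoved. Handing in.

```bash
python3 -c "
from workcell import manip
print(manip.close_job())"
```

```text
the job is handed in; nothing more can be done
None
```

Balance A is tared and the job handed in at about 10.5 s of the 58 s allowed: I pushed the cover open to its stop, held the key fully down for about a second, let it up and pushed the cover back to its shut stop, touching nothing else.

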